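Spin the drip turntable and brake it with its spout over the gutter

TASK

The wet drain plug sits on the drip turntable: give the turntable a good flick anticlockwise (seen from above) with a fingertip so that it runs free, on its own, for about two full turns or more, and leave it alone meanwhile. Then, while it is still turning, touch it again only to stop it with a fingertip as its spout comes over the gutter, and take the hand away leaving it at rest there. Leave the plug in its dish, do not grasp or lift anything, and do not disturb the other things on the ledge.

Things in the scene. Friction and masses are not known exactly. Their poses are not given: they have to be found in the camera images.
- stand: Fixed grey round foot (150 mm across) under the turntable; origin on the work surface on the turntable's vertical axis, z up. Its +x axis points along a steel gutter, a straight open channel 68 mm wide (60 mm inside) and 28 mm high that runs from the foot to 180 mm from the axis, showing beyond the disc's edge. It points away from the robot, at most about 45 degrees to either side.
- turntable (a joint): Angle (rad) of the turntable, a flat white plastic disc 250 mm across, 12 mm thick, about 0.6 kg. 0 = spout over the gutter; grows anticlockwise seen from above, no end stops, counts on past 2 pi. Starts at rest between -1.3 and 1.3. Its bearing is easy: left alone it slows with a time constant of about 7 to 12 s and at last stops by itself.
- spout (a point): Point on the middle line of the turntable's only spout, a flat white tongue 26 mm wide that sticks out from the disc's edge to 155 mm from the axis; the point lies 145 mm from the axis, 48 mm above the work surface (turns with the turntable).
- gutter (a point): Point on the middle line of the gutter, 145 mm from the axis, 28 mm above the work surface: the spout must stop above it.
- hub (a point): Centre of the turntable's top face, on the axis, 48 mm above the work surface. Around it stands a ring 84 mm across and 12 mm high (the dish). From 75 mm out to the edge at 125 mm the top is flat and bare: a finger pressed down there with a few newtons stops the wheel almost at once.
- post1 (a point): Centre of the top of a finger post, an upright round steel pin 16 mm in diameter, 35 mm high above the disc, 65 mm from the axis, fixed on the disc 90 degrees anticlockwise from the spout. Pushing a post sideways turns the wheel.
- post2 (a point): The same for the post opposite the spout.
- post3 (a point): The same for the post 270 degrees anticlockwise from the spout.
- plug: Black hard rubber drain plug, 48 mm across and 35 mm high with a small knob, loose inside the central ring (74 mm inner width) of the turntable; origin at its underside. It rides round with the wheel and must stay in the ring.
- scoop_a: Turquoise plastic scoop, a 72 mm cup 50 mm high with a flat handle to its -x side reaching 106 mm from its origin (centre of the cup's underside). Bystander.
- scoop_b: A second scoop like the first. Bystander.
- soap: Clear soap bottle 60 mm across, 110 mm high; origin at its underside. Bystander.
- cup: Steel cup 72 mm across, 80 mm high; origin at its underside. Bystander.
Mind the look-alikes: they are no part of the job. There is more than one size of the plug; the job needs the largest.

How it is judged:
By the outcome, as a careful person would: the job done as asked, in the order asked, and still so for the second after the job is handed in, with the robot touching nothing.
It also fails if it takes over 61 s, if anything falls off the work surface, if the arm or the gripper's body presses on something with over 40 N, if the wrist force passes 120 N, or if a joint passes its speed limit or range.

ROBOT

A 6-joint arm with a two-finger parallel gripper is mounted at the origin on the work surface. World frame = base frame: x ahead of the robot, y to its left, z up, the work surface at z = 0. Lengths are in mm, angles in rad, forces in N, time in s.
With the tool pointing down it reaches from about 350 to 875 mm from the base axis. Payload 4.2 kg.
Tool frame: the origin (TCP) lies between the finger pads; the fingertips stand 14 mm ahead of it and the grasp point (between the pads) lies 5 mm behind it; z points along the fingers, y is the line along which they close (so a half turn about z gives the same grasp; the last joint's range is limited). The gripper opens to 85 mm and grips with 20 to 120 N. Pads are 22 mm wide; open, the fingers measure 114 mm over their backs; the gripper's body (76 mm by 85 mm) begins 54 mm behind the grasp point. The pads swing forward as they close: fully open they stand 13 mm farther back than shut.
Start: joints at [-0.908, 0.385, 0.008, 0, -1.194, -0.259], TCP at [245.585, -574.706, 214.812] pointing down, gripper open.
Joint ranges: [-3.14, 3.14], [-1.21, 2.06], [-1.07, 1.41], [-3.16, 2.05], [-2.99, -0.16], [-3.1, 3.1]. Speed limits (rad/s): [2.79, 2.79, 3.14, 3.14, 3.14, 3.14].

INTERFACE

Orientations are given as a unit quaternion [x, y, z, w].
In Python, from bench import * gives the robot as it stands.
- The arm moves only by the tool carry_out, never from a script. Its argument "motion" is a list of rows, each a list of 7 numbers: the turn, a rotation vector about the tool's x, y, z in rad, then the shift along the tool's x, y, z in mm, then the opening, from -1 (shut) to 1 (fully open), so that 0 is half open. A call has 1 to 5 rows; each row is the pose to reach, as a shift and turn from the pose commanded when the call began, along the tool's axes at that moment; what a row does not reach only later rows make up. A row lasts 1/8 s, in which the tool goes at most 62.5 mm and 10.7 degrees, less where a joint would pass 70% of its speed; a pose out of reach is approached as far as the arm can. A call with a gripper value outside its range is refused whole. The fingers move at their own pace and stop on an object; the grip force is fixed at half the most. Time passes only in rows, so rows that repeat a pose let the fingers close. It gives the time, the measured TCP pose, the force, the opening and the grip force at its end, in the units of the state.
- read_state(): the state, without advancing time (a new reading comes with each control period).
- get_image(name): name is "side" or "top"; returns a dict with "color" (420x560x3 uint8, blue, green, red), "mtx" (3x3 intrinsics, pixels), "position" and "orientation" of the camera in the world. Camera axes: x right, y down, z forward; pixel columns grow to the right and rows downward; lengths in mm; the calibration is good to about 2 mm. A picture is of the moment at which its call begins. There is no depth.
- job_done(): hands the job in; it is judged then, once.
The state is a dict: "clock": time; "joints": joint angles; "joint_vel": joint speeds; "joint_efforts": joint torques, N m; "position": TCP position; "ee_rot": TCP orientation; "contact_force": force on the tool from outside, world axes, zero at the start; "wrist_torque": the same for the moment, N m; "gripper_width": finger opening in mm; "grasp_force": force on a finger pad.
Only numpy, scipy, OpenCV 4.12 (cv2) and the standard library are available. Lean on these libraries where they do the work, as an engineer would, in place of code of your own. Each camera call takes 0.05 s, during which the arm holds its last target. There are 200 camera calls.

## Working session

There is one attempt and no reset: what is moved stays moved. The work goes in short steps, Python scripts to look and compute and a tool call to move; the robot and the scene stay as the last step left them, time stands still between calls to the robot, and variables do not carry over. Pictures are saved under pics/ and viewed, at most 10 in all, crops included, and the job is handed in when it is done.

Besides the shell and the picture viewer there is one more tool, called after "Emit:" as name(argument=value, ...) on one line, values as JSON. carry_out: Moves the arm, as the interface text tells. Its arguments: {"type":"object","properties":{"motion":{"type":"array"}},"required":["motion"]}

```bash
mkdir -p pics; ls; python3 - <<'E'
from bench import *
import cv2
for n in("top","side"):
    d=get_image(n);cv2.imwrite(f"pics/{n}0.png",d["color"]);print(n,d["mtx"],d["position"],d["orientation"])
s=read_state();print(s["clock"],s["position"],s["ee_rot"],s["gripper_width"])
E
```

```text
pics
top [[459.02581085   0.         274.66713858]
 [  0.         459.02581085 202.1541581 ]
 [  0.           0.           1.        ]] [ 338.3585884    13.04818888 1350.42180281] [ 0.70998749 -0.69867471  0.06625724 -0.05814981]
side [[437.46375481   0.         271.96144244]
 [  0.         437.46375481 210.43254026]
 [  0.           0.           1.        ]] [564.23999253 828.94449692 768.96890726] [-0.00857312  0.90675101 -0.42145628  0.01018361]
0.1 [ 245.37028802 -574.23300955  213.82060899] [-2.00454144e-01  9.79702592e-01  9.49493268e-04 -2.57902167e-04] 85.49515739808398
```

View pics/top0.png

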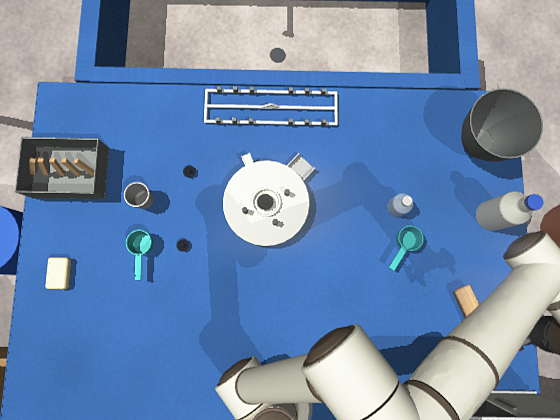

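View pics/side0.png

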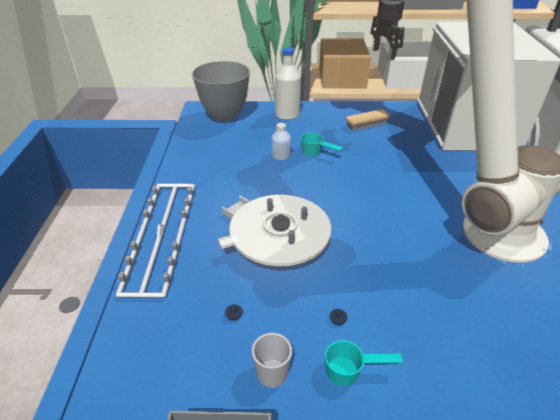

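Top view: the turntable centre is near (266,203), the spout at (248,160) and the gutter at (302,164). The posts are near (246,211), (277,222) and (289,193). Black plugs are at (265,202) in the dish, (190,171) and (183,245). The one in the dish is the job's plug and looks the largest. I'll measure and confirm it in a crop.

```bash
cat > h.py <<'E'
from bench import *
import cv2, numpy as np
from scipy.spatial.transform import Rotation as R
def ray(d,uv,z):
    uv=np.atleast_2d(uv).astype(float)
    v=np.c_[(uv-d["mtx"][:2,2])/d["mtx"][[0,1],[0,1]],np.ones(len(uv))]
    v=R.from_quat(d["orientation"]).apply(v);p=np.array(d["position"])
    return p+v*((z-p[2])/v[:,2])[:,None]
def white(d):
    h=cv2.cvtColor(d["color"],cv2.COLOR_BGR2HSV)
    return ((h[...,1]<45)&(h[...,2]>150)).astype(np.uint8)
E
python3 - <<'E'
from h import *
d=get_image("top");m=white(d)
n,l,st,c=cv2.connectedComponentsWithStats(m)
k=l[190,240];m=(l==k).astype(np.uint8)
cs=max(cv2.findContours(m,cv2.RETR_EXTERNAL,cv2.CHAIN_APPROX_NONE)[0],key=cv2.contourArea)[:,0]
P=ray(d,cs,48)[:,:2]
c=np.median(P,0)
for i in range(8):
    r=np.linalg.norm(P-c,axis=1);q=P[(abs(r-125)<8)]
    A=np.c_[2*q,np.ones(len(q))];s=np.linalg.lstsq(A,(q**2).sum(1),rcond=None)[0];c=s[:2]
print("centre",c,"R",np.sqrt(s[2]+c@c))
ys,xs=np.nonzero(m);Q=ray(d,np.c_[xs,ys],48)[:,:2]-c
r=np.linalg.norm(Q,axis=1);a=np.arctan2(Q[:,1],Q[:,0]);f=(r>132)&(r<160)
print("white protrusions",np.sort(a[f]).round(2)[::4])
# gutter at z=28
h=cv2.cvtColor(d["color"],cv2.COLOR_BGR2HSV)
ys,xs=np.nonzero((h[...,1]<90)&(h[...,2]>70));Q=ray(d,np.c_[xs,ys],28)[:,:2]-c
r=np.linalg.norm(Q,axis=1);a=np.arctan2(Q[:,1],Q[:,0])
for lo,hi in((-1.2,0),(0,1)):
    f=(r>140)&(r<178)&(a>lo)&(a<hi);print(f.sum(),np.arctan2(*Q[f].mean(0)[::-1]),a[f].min(),a[f].max())
for nm,u in dict(p1=(246,209),p2=(276,222),p3=(288,192)).items():
    q=ray(d,u,83)[0,:2]-c;print(nm,q,np.linalg.norm(q),np.arctan2(q[1],q[0]))
crop=cv2.resize(d["color"][140:260,160:330],None,fx=4.4,fy=4.4,interpolation=cv2.INTER_CUBIC);cv2.imwrite("pics/crop.png",crop)
E
```

```text
centre [612.03286298   6.73928352] R 125.60407848934791
white protrusions [-3.14 -3.14 -3.13 -3.12 -3.12 -3.1  -3.1  -3.09 -3.08 -3.08 -3.06 -3.06
 -3.05 -3.04 -3.03 -3.02 -3.02 -3.01 -3.   -2.99 -2.99 -2.97 -2.97 -2.96
 -2.95 -2.95 -2.93 -2.93 -2.92 -2.91 -2.9  -2.89 -2.89 -2.88 -2.87 -2.86
 -2.85 -2.84 -2.83 -2.82 -2.81 -2.79 -2.79 -2.77 -2.76 -2.75 -2.74 -2.73
 -2.72 -2.7  -2.69 -2.67 -2.65 -2.63 -2.62 -2.6  -2.59 -2.56 -2.54 -2.51
 -2.47 -2.42 -1.1   1.57  1.63  1.67  1.69  1.72  1.74  1.76  1.77  1.79
  1.81  1.82  1.84  1.85  1.86  1.88  1.89  1.9   1.91  1.93  1.94  1.95
  1.96  1.97  1.98  1.99  2.    2.01  2.02  2.03  2.04  2.05  2.06  2.07
  2.07  2.08  2.09  2.1   2.11  2.12  2.13  2.13  2.14  2.15  2.16  2.17
  2.17  2.18  2.19  2.2   2.21  2.22  2.22  2.23  2.24  2.25  2.26  2.26
  2.27  2.28  2.29  2.29  2.3   2.31  2.32  2.33  2.34  2.35  2.35  2.36
  2.36  2.38  2.38  2.39  2.4   2.41  2.42  2.42  2.43  2.44  2.45  2.46
  2.46  2.47  2.48  2.49  2.5   2.5   2.51  2.52  2.53  2.53  2.54  2.55
  2.56  2.57  2.58  2.58  2.59  2.6   2.61  2.62  2.62  2.63  2.64  2.65
  2.66  2.66  2.67  2.68  2.69  2.69  2.7   2.71  2.72  2.73  2.74  2.74
  2.75  2.76  2.77  2.78  2.78  2.79  2.8   2.81  2.82  2.82  2.83  2.84
  2.85  2.85  2.86  2.87  2.88  2.89  2.89  2.9   2.91  2.92  2.93  2.93
  2.94  2.95  2.96  2.97  2.97  2.98  2.99  3.    3.    3.01  3.02  3.03
  3.04  3.05  3.05  3.06  3.07  3.08  3.09  3.09  3.11  3.11  3.13  3.13
  3.13]
1 -1.0517573625662293 -1.0517573625662293 -1.0517573625662293<stdin>:20: RuntimeWarning: Mean of empty slice.
  ret = um.true_divide(
Traceback (most recent call last):
ValueError: zero-size array to reduction operation minimum which has no identity
```

```bash
cat > m.py <<'E'
from h import *
d=get_image("top");m=white(d)
n,l,st,_=cv2.connectedComponentsWithStats(m)
m=(l==l[190,240]).astype(np.uint8)
cs=max(cv2.findContours(m,cv2.RETR_EXTERNAL,cv2.CHAIN_APPROX_NONE)[0],key=cv2.contourArea)[:,0]
P=ray(d,cs,48)[:,:2]
c=ray(d,(266,203),48)[0,:2];print("start",c)
for i in range(8):
    r=np.linalg.norm(P-c,axis=1);q=P[(abs(r-125)<(12 if i<4 else 6))]
    A=np.c_[2*q,np.ones(len(q))];s=np.linalg.lstsq(A,(q**2).sum(1),rcond=None)[0];c=s[:2]
print("centre",c,"R",np.sqrt(s[2]+c@c),len(q))
def pol(z,mask):
    ys,xs=np.nonzero(mask);Q=ray(d,np.c_[xs,ys],z)[:,:2]-c
    return Q,np.linalg.norm(Q,axis=1),np.arctan2(Q[:,1],Q[:,0])
h=cv2.cvtColor(d["color"],cv2.COLOR_BGR2HSV)
Q,r,a=pol(48,h[...,1]<90)
f=(r>133)&(r<152)
print(np.sort(a[f]).round(2))
Q,r,a=pol(28,h[...,1]<90)
f=(r>145)&(r<176)&(a<0)&(a>-1.2);print("gut",f.sum(),np.arctan2(*Q[f].mean(0)[::-1]),np.sort(a[f]).round(2)[[0,-1]])
for nm,u in dict(p1=(246,209),p2=(276,222),p3=(288,192)).items():
    q=ray(d,u,83)[0,:2]-c;print(nm,q,np.linalg.norm(q),np.arctan2(q[1],q[0]))
cv2.imwrite("pics/crop.png",cv2.resize(d["color"][140:260,160:330],None,fx=4.4,fy=4.4,interpolation=cv2.INTER_CUBIC))
E
python3 m.py
```

```text
start [567.42556121  24.72802006]
centre [570.50914724  25.64087804] R 123.43057639015305 227
[-2.34 -2.28 -2.27 -2.27 -2.25 -2.24 -2.24 -2.23 -2.22 -2.21 -2.21 -2.2
 -2.19 -2.19 -2.18 -2.18 -2.17 -2.17 -2.16 -2.16 -2.16 -2.15 -2.15 -2.14
 -2.13 -2.13 -2.13 -2.12 -2.12 -2.11 -2.11 -2.1  -2.1  -2.1  -2.09 -2.08
 -2.08 -2.08 -2.07 -2.07 -2.07 -2.06 -2.06 -2.05 -2.05 -2.04 -2.04 -2.03
 -2.03 -2.02 -2.02 -2.01 -2.01 -2.   -2.   -1.99 -1.99 -1.98 -1.98 -1.98
 -1.97 -1.97 -1.97 -1.96 -1.95 -1.95 -1.95 -1.94 -1.93 -1.93 -1.93 -1.92
 -1.92 -1.91 -1.91 -1.9  -1.9  -1.89 -1.89 -1.89 -1.88 -1.87 -1.87 -1.87
 -1.86 -1.85 -1.85 -1.84 -1.84 -1.83 -1.83 -1.82 -1.82 -1.81 -1.81 -1.8
 -1.8  -1.79 -1.79 -1.78 -1.78 -1.77 -1.77 -1.76 -1.76 -1.75 -1.75 -1.74
 -1.74 -1.73 -1.72 -1.72 -1.72 -1.71 -1.7  -1.7  -1.7  -1.69 -1.68 -1.68
 -1.68 -1.66 -1.66 -1.66 -1.66 -1.64 -1.64 -1.64 -1.64 -1.62 -1.62 -1.62
 -1.62 -1.6  -1.6  -1.6  -1.6  -1.58 -1.58 -1.58 -1.58 -1.55 -1.55 -1.55
 -1.55 -1.53 -1.53 -1.53 -1.51 -1.51 -1.51 -1.49 -1.49 -1.49 -1.47 -1.47
 -1.47 -1.45 -1.45 -1.43 -1.42 -1.41 -1.4  -1.38 -1.38 -1.3
[... 988 characters left out ...]
55 -0.55 -0.54 -0.54 -0.54 -0.53 -0.53 -0.53
 -0.52 -0.52 -0.52 -0.51 -0.51 -0.5   0.32  0.33  0.33  0.34  0.34  0.34
  0.34  0.35  0.35  0.36  0.36  0.36  0.36  0.37  0.37  0.38  0.38  0.38
  0.39  0.39  0.39  0.4   0.4   0.4   0.41  0.41  0.41  0.41  0.42  0.42
  0.43  0.43  0.43  0.44  0.44  0.44  0.44  0.45  0.45  0.45  0.46  0.46
  0.46  0.47  0.47  0.48  0.48  0.48  0.49  0.49  0.49  0.5   0.5   0.5
  0.51  0.51  0.51  0.52  0.52  0.53  0.53]
gut 255 -0.7499720862966911 [-1.07 -0.5 ]
p1 [-27.22487101  54.34579385] 60.78370596328985 2.0352087302081197
p2 [-62.44951177 -30.03130657] 69.29517222957168 -2.6933500967447737
p3 [ 23.28201256 -62.60477237] 66.79378438118918 -1.2147560854915014
```

View pics/crop.png

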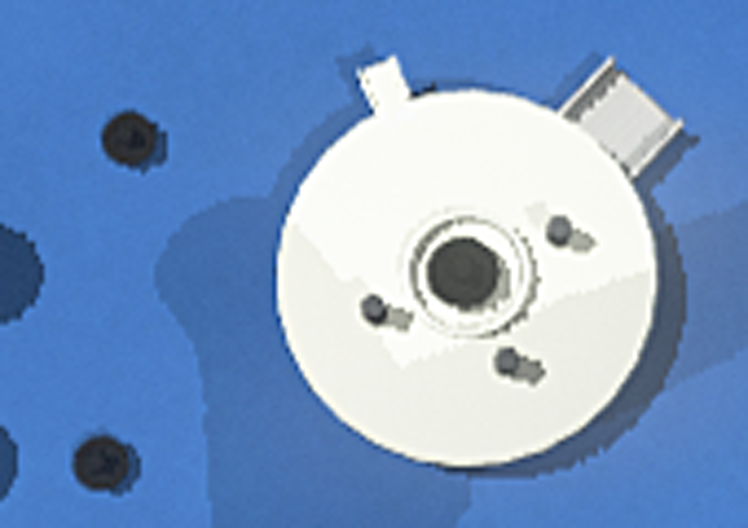

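The crop confirms that the dish plug at crop (463,272) is larger than the two loose ones at (130,138) and (103,463), so the wheel carrying it is the right target. The spout is near (385,85) and the gutter mouth corners are at (612,60) and (683,125).

```bash
cat > go.py <<'E'
import sys
from h import *
s=read_state();r=R.from_quat(s["ee_rot"]);M=r.as_matrix()
print("t",s["clock"],"pos",np.round(s["position"],1),"x",M[:,0].round(3),"y",M[:,1].round(3),"z",M[:,2].round(3),"F",np.round(s["contact_force"],1),"w",s["gripper_width"])
if len(sys.argv)>3: print("shift tool",r.inv().apply(np.array([float(v) for v in sys.argv[1:4]])-s["position"]).round(1))
E
python3 go.py 487 37 200; python3 - <<'E'
from h import *
d=get_image("top")
C=np.array([570.5,25.6])
for px in ((612,60),(683,125),):
    p=ray(d,(160+px[0]/4.4,140+px[1]/4.4),28)[0,:2]-C;print(p,np.linalg.norm(p))
a=ray(d,(160+612/4.4,140+60/4.4),28)[0,:2];b=ray(d,(160+683/4.4,140+125/4.4),28)[0,:2]
m=(a+b)/2-C;n=b-a;print("gutter ang",np.arctan2(m[1],m[0]),"from normal",np.arctan2(n[0],-n[1]),np.linalg.norm(n))
h=cv2.cvtColor(d["color"],cv2.COLOR_BGR2HSV)
ys,xs=np.nonzero(h[...,1]<90)
Q=ray(d,np.c_[xs,ys],48)[:,:2]-C;f=(np.linalg.norm(Q,axis=1)>133)&(np.linalg.norm(Q,axis=1)<152);a=np.arctan2(Q[:,1],Q[:,0]);f&=(a>.2)&(a<.7)
print("spout",np.mean(a[f]))
E
```

```text
t 0.2 pos [ 245.4 -574.4  214.1] x [-0.92  -0.393  0.   ] y [-0.393  0.92   0.001] z [-0.001  0.001 -1.   ] F [ 0.6 -0.3 -0.5] w 85.29181631650214
shift tool [-462.3  467.4   14.7]
[151.71115428 -96.69782261] 179.90759636756945
[ 107.20402727 -144.88541149] 180.23453034000025
gutter ang -0.7507826206344437 from normal -0.745713812673078 65.59670782086788
spout 0.42496011307814285
```

Emit:
carry_out(motion=[[0, 0, 0, -40, 40, 0, -1], [0, 0, 0, -80, 80, 0, -1], [0, 0, 0, -120, 120, 0, -1], [0, 0, 0, -160, 160, 0, -1], [0, 0, 0, -200, 200, 0, -1]])

```text
clock: 0.88
position: [351.3, -310.6, 214.9]
ee_rot: [-0.2, 0.98, -0.0, 0.0]
contact_force: [0.3, -0.1, -0.1]
gripper_width: -0.1
grasp_force: 0.0
```

Emit:
carry_out(motion=[[0, 0, 0, -40, 40, 0, -1], [0, 0, 0, -80, 80, 0, -1], [0, 0, 0, -120, 120, 0, -1], [0, 0, 0, -160, 160, 0, -1], [0, 0, 0, -200, 200, 0, -1]])

```text
clock: 1.5
position: [456.6, -47.8, 215.1]
ee_rot: [-0.201, 0.98, -0.0, 0.0]
contact_force: [1.3, -0.4, -0.3]
gripper_width: -0.1
grasp_force: 0.0
```

Emit:
carry_out(motion=[[0, 0, 0, -30, 32, 0, -1], [0, 0, 0, -62, 67, 0, -1], [0, 0, 0, -62, 67, 30, -1], [0, 0, 0, -62, 67, 50, -1], [0, 0, 0, -62, 67, 50, -1]])

```text
clock: 2.12
position: [485.8, 36.0, 163.4]
ee_rot: [-0.201, 0.98, -0.0, -0.002]
contact_force: [0.5, 0.8, 0.6]
gripper_width: -0.0
grasp_force: 0.0
```

```bash
python3 go.py 487 37 72
```

```text
t 2.125 pos [485.8  36.  163.4] x [-0.919 -0.393  0.004] y [-0.393  0.92   0.   ] z [-0.004 -0.001 -1.   ] F [0.5 0.8 0.6] w -0.027496143593063863
shift tool [-1.8  0.4 91.4]
```

Emit:
carry_out(motion=[[0, 0, 0, 0, 0, 30, -1], [0, 0, 0, 0, 0, 60, -1], [0, 0, 0, 0, 0, 80, -1], [0, 0, 0, 0, 0, 91, -1], [0, 0, 0, 0, 0, 91, -1]])

```text
clock: 2.75
position: [487.2, 36.2, 74.0]
ee_rot: [-0.201, 0.98, -0.0, 0.0]
contact_force: [0.2, -0.3, -0.2]
gripper_width: 0.3
grasp_force: 0.0
```

```bash
python3 go.py; python3 - <<'E'
from h import *
for n in("top","side"):
    d=get_image(n);c=d["color"][130:270,190:360] if n=="top" else d["color"][120:290,190:390]
    cv2.imwrite(f"pics/{n}1.png",cv2.resize(c,None,fx=3.5,fy=3.5))
a,b=[cv2.imread(f"pics/{n}1.png") for n in("top","side")]
h=min(a.shape[0],b.shape[0]);o=np.hstack([cv2.resize(a,(390,330)),cv2.resize(b,(390,330))]);cv2.imwrite("pics/both1.png",o)
E
```

```text
t 2.75 pos [487.2  36.2  74. ] x [-0.92  -0.393  0.   ] y [-0.393  0.92  -0.   ] z [ 0. -0. -1.] F [ 0.2 -0.3 -0.2] w 0.33384106165386485
```

View pics/both1.png

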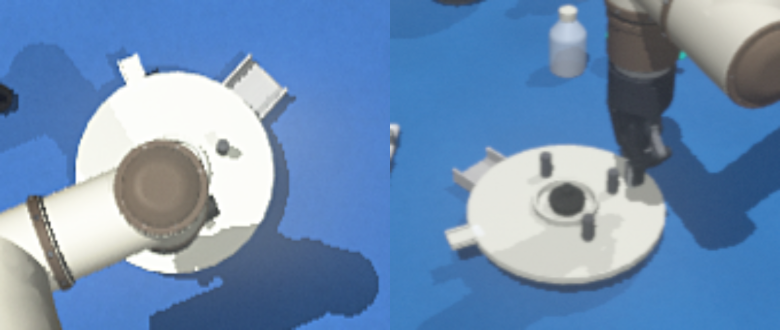

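Side crop: the shut fingertip at (637,183) is behind post2 at (613,182), just above the disc with a clear run. Now the flick.

Emit:
carry_out(motion=[[0, 0, 0, 0, -24, 0, -1], [0, 0, 0, 0, -49, 0, -1], [0, 0, 0, 2, -74, 0, -1], [0, 0, 0, 12, -90, -45, -1], [0, 0, 0, 15, -92, -90, -1]])

```text
clock: 3.48
position: [509.3, -55.4, 165.7]
ee_rot: [-0.2, 0.98, -0.0, 0.0]
contact_force: [0.8, 0.5, 0.0]
gripper_width: -0.0
grasp_force: 0.0
```

```bash
cat > ang.py <<'E'
from h import *
import sys
C=np.array([570.5,25.6])
def spout(d):
    m=white(d);ys,xs=np.nonzero(m)
    Q=ray(d,np.c_[xs,ys],48)[:,:2]-C;r=np.linalg.norm(Q,axis=1);a=np.arctan2(Q[:,1],Q[:,0])
    f=(r>133)&(r<152);h,e=np.histogram(a[f],bins=126,range=(-np.pi,np.pi))
    # clusters
    out=[];k=cv2.connectedComponents(np.r_[h,h][:,None].astype(np.uint8).clip(0,1))[1][:,0]
    for j in range(1,k.max()+1):
        i=np.nonzero(k==j)[0];n=np.r_[h,h][i].sum()
        if n>15: out.append((round(float((np.r_[e[:-1],e[:-1]+2*np.pi]+.025)[i]@np.r_[h,h][i]/n),3),int(n)))
    return out
if __name__=="__main__":
    for i in range(int(sys.argv[1])):
        t=read_state()["clock"];print(round(t,3),spout(get_image("top")))
E
python3 ang.py 3;python3 go.py
```

```text
3.475 [(-0.683, 73), (0.427, 57), (2.076, 485), (5.6, 73), (6.71, 57), (8.359, 485)]
3.525 [(-0.672, 67), (0.427, 57), (2.069, 488), (5.612, 67), (6.71, 57), (8.352, 488)]
3.575 [(-0.68, 71), (0.427, 57), (2.073, 485), (5.603, 71), (6.71, 57), (8.356, 485)]
t 3.625 pos [511.4 -54.3 167.7] x [-0.92  -0.393 -0.008] y [-0.393  0.92  -0.002] z [ 0.009  0.001 -1.   ] F [-0.2  0.3 -0.4] w -0.23083376792188798
```

```bash
python3 - <<'E'
from h import *
d=get_image("side")
def proj(p):
    q=R.from_quat(d["orientation"]).inv().apply(np.array(p,float)-d["position"]);return (d["mtx"]@(q/q[2]))[:2]
s=read_state();p=np.array(s["position"])
im=d["color"].copy()
for q,c in ((p-[0,0,14],(0,0,255)),((570.5-59,25.6-27,83),(0,255,0)),((570.5-59,25.6-27,48),(0,255,0)),((570.5,25.6,48),(255,0,255)),((570.5+145*np.cos(.427),25.6+145*np.sin(.427),48),(255,0,0))):
    u=proj(q);print(u.round(1));cv2.circle(im,tuple(int(v) for v in u.round()),1,c,-1)
cv2.imwrite("pics/s2.png",cv2.resize(im[100:280,190:400],None,fx=3.3,fy=3.3,interpolation=cv2.INTER_NEAREST))
E
```

```text
[305.6 170.8]
[304.7 206.2]
[304.2 216.9]
[280.6 223.9]
[224.6 240.4]
```

View pics/s2.png

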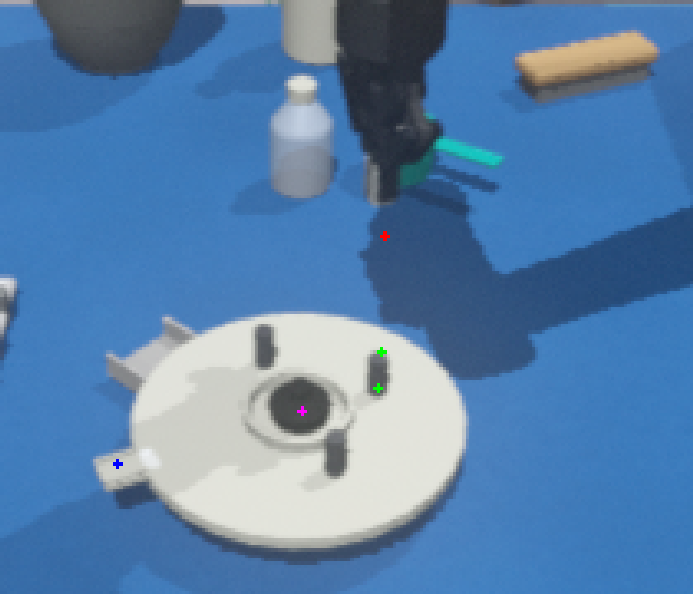

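The side crop shows the fingertip at (380,203), but its projection from the reported pose is (385,236). The real tip is therefore about 30 mm higher, or else offset in y, and it passed over post2 without touching it. The spout hasn't moved from 0.427. I'll check with the top view which of the two it is.

```bash
python3 - <<'E'
from h import *
d=get_image("top");s=read_state();p=np.array(s["position"]);print(p.round(1))
def proj(p):
    q=R.from_quat(d["orientation"]).inv().apply(np.array(p,float)-d["position"]);return (d["mtx"]@(q/q[2]))[:2]
im=d["color"].copy()
for z,c in((154,(0,0,255)),(300,(0,255,0)),(400,(255,0,255))):
    u=proj((p[0],p[1],z));print(z,u.round(1));cv2.circle(im,tuple(int(v) for v in u.round()),1,c,-1)
cv2.imwrite("pics/t2.png",cv2.resize(im[130:290,200:400],None,fx=3.5,fy=3.5,interpolation=cv2.INTER_NEAREST))
E
```

```text
[509.1 -54.1 164.3]
154 [295.3 218.3]
300 [298.9 209.5]
400 [302.  201.9]
```

View pics/t2.png

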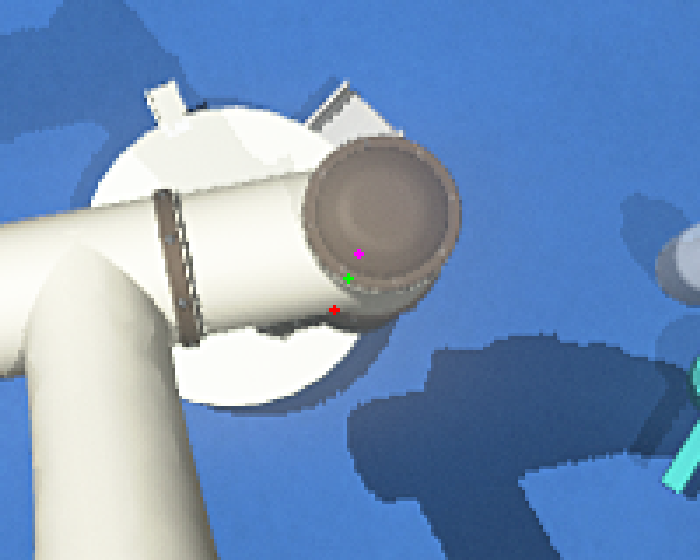

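The wrist cap at (382,213) lies about 5 mm from the expected axis, so xy is right. The tip must be higher than reported. I'll return to the start spot and measure the tip against the white disc.

Emit:
carry_out(motion=[[0, 0, 0, -8, 46, 0, -1], [0, 0, 0, -15, 92, 0, -1], [0, 0, 0, -15, 92, 40, -1], [0, 0, 0, -15, 92, 80, -1], [0, 0, 0, -15, 92, 90, -1]])

```text
clock: 4.35
position: [484.5, 35.7, 70.9]
ee_rot: [-0.201, 0.98, -0.001, -0.004]
contact_force: [-1.0, 0.3, -0.3]
gripper_width: 0.0
grasp_force: 0.0
```

Emit:
carry_out(motion=[[0, 0, 0, 0, 0, 0, -1], [0, 0, 0, 0, 0, 0, -1]])

```text
clock: 4.6
position: [488.1, 36.5, 75.0]
ee_rot: [-0.201, 0.98, 0.0, 0.001]
contact_force: [-0.1, -0.0, 0.4]
gripper_width: -0.1
grasp_force: 0.0
```

```bash
cat > tip.py <<'E'
from h import *
import sys
d=get_image("side");s=read_state();p=np.array(s["position"]);print(p.round(1),s["gripper_width"],s["joints"])
def proj(p):
    q=R.from_quat(d["orientation"]).inv().apply(np.array(p,float)-d["position"]);return (d["mtx"]@(q/q[2]))[:2]
im=d["color"]
x0,y0=270,140
im=cv2.resize(im[y0:260,x0:370],None,fx=5,fy=5,interpolation=cv2.INTER_CUBIC)
for dz,c in((-14,(0,0,255)),(0,(0,255,0)),(16,(255,0,255))):
    u=(proj(p+[0,0,dz])-[x0,y0])*5;print(dz,u.round(1));cv2.circle(im,tuple(int(v) for v in u.round()),2,c,-1)
cv2.imwrite(sys.argv[1],im)
E
python3 tip.py pics/s3.png
```

```text
[488.   36.5  75.1] 0.20471374636755588 [ 4.07475964e-01  3.13387569e-01 -5.07623439e-01  3.67401787e-04
 -7.46898932e-01 -1.57469985e+00]
-14 [222.9 415.8]
0 [224.4 394.1]
16 [226.2 368.8]
```

View pics/s3.png

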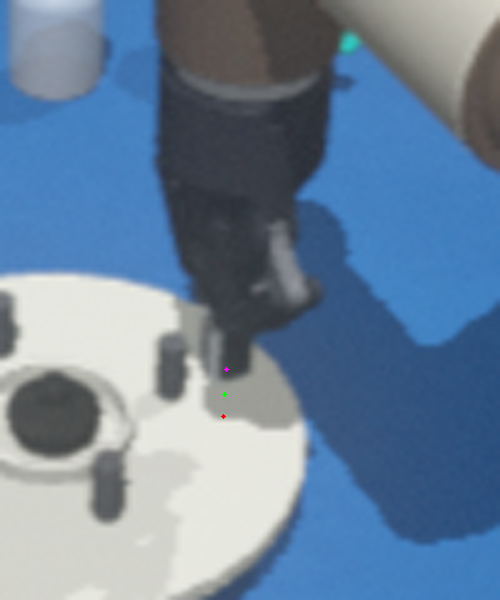

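The tip is at (228,378), about 11 mm above the TCP mark where it should be 14 mm below it, so it runs about 25 mm high. I'll lower in guarded steps.

Emit:
carry_out(motion=[[0, 0, 0, 0, 0, 6, -1], [0, 0, 0, 0, 0, 11, -1], [0, 0, 0, 0, 0, 11, -1], [0, 0, 0, 0, 0, 11, -1]])

```text
clock: 5.15
position: [487.0, 36.3, 62.8]
ee_rot: [-0.201, 0.98, -0.0, -0.0]
contact_force: [0.7, 0.5, 0.6]
gripper_width: 0.3
grasp_force: 0.0
```

Emit:
carry_out(motion=[[0, 0, 0, 0, 0, 3, -1], [0, 0, 0, 0, 0, 3, -1], [0, 0, 0, 0, 0, 3, -1]])

```text
clock: 5.52
position: [487.0, 36.3, 59.8]
ee_rot: [-0.201, 0.98, 0.0, 0.0]
contact_force: [0.7, 0.3, 0.2]
gripper_width: -0.1
grasp_force: 0.0
```

```bash
python3 go.py
```

```text
t 5.525 pos [487.   36.3  59.8] x [-0.92  -0.393 -0.   ] y [-0.393  0.92   0.   ] z [ 0.  0. -1.] F [0.7 0.3 0.2] w -0.05011831233534686
```

Emit:
carry_out(motion=[[0, 0, 0, 0, 0, 3, -1], [0, 0, 0, 0, 0, 3, -1], [0, 0, 0, 0, 0, 3, -1]])

```text
clock: 5.9
position: [487.0, 36.2, 56.8]
ee_rot: [-0.201, 0.98, -0.0, -0.0]
contact_force: [0.2, -0.1, 0.6]
gripper_width: -0.1
grasp_force: 0.0
```

Emit:
carry_out(motion=[[0, 0, 0, 0, 0, 4, -1], [0, 0, 0, 0, 0, 4, -1], [0, 0, 0, 0, 0, 4, -1]])

```text
clock: 6.28
position: [486.9, 36.3, 52.7]
ee_rot: [-0.201, 0.98, -0.0, -0.0]
contact_force: [0.5, 0.4, 0.5]
gripper_width: 0.2
grasp_force: 0.0
```

```bash
python3 tip.py pics/s4.png
```

```text
[486.9  36.3  52.8] -0.09732496241918505 [ 4.07747915e-01  3.47311288e-01 -5.31507204e-01  3.06499051e-05
 -6.92048163e-01 -1.57470948e+00]
-14 [222.8 449.4]
0 [224.3 428.3]
16 [226.  403.7]
```

View pics/s4.png

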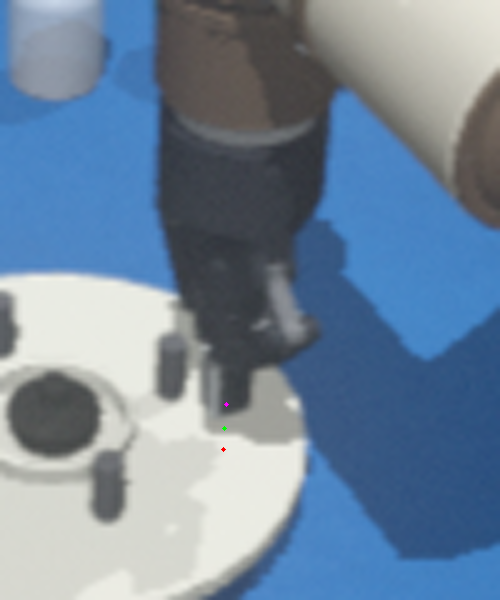

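Tip at (230,412), about z 60, beside post2 (172,365) and on its clockwise side. Flick again.

Emit:
carry_out(motion=[[0, 0, 0, -3, -24, 0, -1], [0, 0, 0, -3, -49, 0, -1], [0, 0, 0, 0, -74, 0, -1], [0, 0, 0, 12, -90, -45, -1], [0, 0, 0, 15, -92, -90, -1]])

```text
clock: 6.95
position: [508.6, -55.5, 143.3]
ee_rot: [-0.2, 0.98, -0.0, -0.001]
contact_force: [0.6, 0.2, 0.4]
gripper_width: 0.1
grasp_force: 0.0
```

```bash
python3 ang.py 4;python3 go.py
```

```text
6.95 [(-0.712, 90), (2.106, 470), (5.571, 90), (8.389, 470)]
7.0 [(-0.707, 85), (2.101, 473), (5.577, 85), (8.384, 473)]
7.05 [(-0.711, 90), (2.099, 470), (5.572, 90), (8.383, 470)]
7.1 [(-0.712, 88), (2.167, 505), (5.572, 88), (8.45, 505)]
t 7.15 pos [509.5 -54.2 143.6] x [-0.92  -0.392 -0.002] y [-0.392  0.92  -0.   ] z [ 0.002  0.001 -1.   ] F [ 0.1  0.6 -0.9] w 0.1557726361207725
```

It's turning. While it runs free I'll tap the bare worktop off to the right to calibrate the true tip height.

Emit:
carry_out(motion=[[0, 0, 0, 35, -32, 0, -1], [0, 0, 0, 70, -64, 0, -1], [0, 0, 0, 70, -64, 50, -1], [0, 0, 0, 70, -64, 100, -1], [0, 0, 0, 70, -64, 133, -1]])

```text
clock: 7.78
position: [467.6, -140.6, 6.6]
ee_rot: [-0.2, 0.98, 0.001, -0.003]
contact_force: [-0.4, 0.1, -0.7]
gripper_width: -0.2
grasp_force: 0.0
```

```bash
python3 ang.py 4;python3 go.py
```

```text
7.775 [(-3.03, 74), (-2.092, 248), (-0.838, 162), (3.1, 173), (4.191, 248), (5.445, 162), (9.268, 99)]
7.825 [(-3.033, 72), (-2.1, 243), (-0.755, 108), (3.097, 171), (4.183, 243), (5.528, 108), (9.268, 99)]
7.875 [(-3.031, 73), (-2.095, 250), (-0.956, 22), (-0.65, 68), (3.097, 173), (4.188, 250), (5.327, 22), (5.634, 68), (9.267, 100)]
7.925 [(-3.031, 73), (-2.091, 247), (-0.864, 77), (-0.498, 61), (3.097, 173), (4.192, 247), (5.419, 77), (5.785, 61), (9.267, 100)]
t 7.975 pos [ 469.6 -140.5    9.2] x [-0.919 -0.394  0.002] y [-0.394  0.919  0.001] z [-0.002 -0.    -1.   ] F [0.4 0.8 0.4] w 0.2103815373788122
```

Emit:
carry_out(motion=[[0, 0, 0, 0, 0, 5, -1], [0, 0, 0, 0, 0, 10, -1], [0, 0, 0, 0, 0, 14, -1], [0, 0, 0, 0, 0, 14, -1]])

```text
clock: 8.48
position: [470.0, -140.6, -4.2]
ee_rot: [-0.2, 0.98, 0.0, -0.0]
contact_force: [0.3, -0.4, 0.7]
gripper_width: 0.2
grasp_force: 0.0
```

Emit:
carry_out(motion=[[0, 0, 0, 0, 0, 3, -1], [0, 0, 0, 0, 0, 5, -1], [0, 0, 0, 0, 0, 5, -1]])

```text
clock: 8.85
position: [469.9, -140.6, -9.4]
ee_rot: [-0.2, 0.98, 0.0, -0.0]
contact_force: [-0.4, -0.4, 1.1]
gripper_width: 0.1
grasp_force: 0.0
```

Emit:
carry_out(motion=[[0, 0, 0, 0, 0, 3, -1], [0, 0, 0, 0, 0, 4, -1], [0, 0, 0, 0, 0, 4, -1]])

```text
clock: 9.22
position: [469.9, -140.6, -13.3]
ee_rot: [-0.201, 0.98, 0.0, -0.0]
contact_force: [-0.3, -0.8, 1.0]
gripper_width: -0.2
grasp_force: 0.0
```

Emit:
carry_out(motion=[[0, 0, 0, 0, 0, 3, -1], [0, 0, 0, 0, 0, 3, -1], [0, 0, 0, 0, 0, 3, -1]])

```text
clock: 9.6
position: [469.9, -140.6, -16.3]
ee_rot: [-0.201, 0.98, 0.0, -0.0]
contact_force: [-0.7, 0.1, 0.4]
gripper_width: 0.3
grasp_force: 0.0
```

Emit:
carry_out(motion=[[0, 0, 0, 0, 0, 3, -1], [0, 0, 0, 0, 0, 3, -1], [0, 0, 0, 0, 0, 3, -1]])

```text
clock: 9.98
position: [470.2, -140.6, -16.5]
ee_rot: [-0.201, 0.98, -0.0, 0.0]
contact_force: [-5.5, 2.9, 22.7]
gripper_width: 0.3
grasp_force: 11.6
```

Contact came at TCP z ≈ -16.5, so the true tip is 16.5 mm above the TCP. Disc contact should then be at TCP z ≈ 31.5, with about 8 N/mm. Next is a hover over the near rim.

Emit:
carry_out(motion=[[0, 0, 0, 0, 0, -60, -1], [0, 0, 0, 0, 0, -120, -1], [0, 0, 0, -20, 50, -120, -1], [0, 0, 0, -40, 100, -120, -1], [0, 0, 0, -62, 154, -120, -1]])

```text
clock: 10.6
position: [466.4, 26.7, 101.2]
ee_rot: [-0.2, 0.98, 0.0, 0.0]
contact_force: [0.8, -0.3, 0.3]
gripper_width: 0.1
grasp_force: 0.0
```

Emit:
carry_out(motion=[[0, 0, 0, 0, 0, 0, -1], [0, 0, 0, 0, 0, 25, -1], [0, 0, 0, 0, 0, 50, -1], [0, 0, 0, 0, 0, 60, -1], [0, 0, 0, 0, 0, 60, -1]])

```text
clock: 11.22
position: [466.3, 24.7, 40.4]
ee_rot: [-0.2, 0.98, -0.0, -0.001]
contact_force: [0.2, -0.6, 0.6]
gripper_width: 0.1
grasp_force: 0.0
```

```bash
python3 go.py; python3 ang.py 6; python3 go.py 467 25.6 38
```

```text
t 11.225 pos [466.3  24.7  40.4] x [-0.92  -0.392  0.002] y [-0.392  0.92  -0.   ] z [-0.001 -0.001 -1.   ] F [ 0.2 -0.6  0.6] w 0.12316386176508955
11.225 [(-0.776, 131), (2.432, 276), (5.507, 131), (8.715, 276)]
11.275 [(-0.772, 133), (2.461, 294), (5.511, 133), (8.745, 294)]
11.325 [(-0.774, 132), (2.52, 331), (5.509, 132), (8.803, 331)]
11.375 [(-0.776, 131), (2.428, 274), (3.057, 63), (5.507, 131), (8.712, 274), (9.329, 57)]
11.425 [(-3.074, 43), (-0.774, 132), (2.433, 275), (3.189, 55), (5.509, 132), (8.716, 275)]
11.475 [(-2.987, 59), (-0.772, 133), (2.433, 275), (3.296, 59), (5.511, 133), (8.717, 275)]
t 11.525 pos [467.1  25.5  41.5] x [-0.92  -0.393 -0.002] y [-0.393  0.92  -0.   ] z [ 0.002  0.001 -1.   ] F [ 0.3 -0.2  1.2] w -0.4935474804218435
shift tool [0.  0.1 3.5]
```

Emit:
carry_out(motion=[[0, 0, 0, 0, 0, 4, -1], [0, 0, 0, 0, 0, 5, -1], [0, 0, 0, 0, 0, 5, -1], [0, 0, 0, 0, 0, 5, -1], [0, 0, 0, 0, 0, 5, -1]])

```text
clock: 12.15
position: [466.6, 25.4, 35.8]
ee_rot: [-0.201, 0.98, -0.0, 0.0]
contact_force: [-0.1, 0.0, -0.2]
gripper_width: -0.1
grasp_force: 0.0
```

Emit:
carry_out(motion=[[0, 0, 0, 0, 0, 0, -1], [0, 0, 0, 0, 0, 0, -1], [0, 0, 0, 0, 0, 0, -1], [0, 0, 0, 0, 0, 0, -1], [0, 0, 0, 0, 0, 0, -1]])

```text
clock: 12.78
position: [466.6, 25.4, 35.8]
ee_rot: [-0.201, 0.98, -0.0, 0.0]
contact_force: [0.5, 1.0, -0.8]
gripper_width: -0.1
grasp_force: 0.0
```

Emit:
carry_out(motion=[[0, 0, 0, 0, 0, 0, -1], [0, 0, 0, 0, 0, 0, -1], [0, 0, 0, 0, 0, 0, -1], [0, 0, 0, 0, 0, 0, -1], [0, 0, 0, 0, 0, 0, -1]])

```text
clock: 13.4
position: [466.6, 25.4, 35.8]
ee_rot: [-0.201, 0.98, 0.0, 0.0]
contact_force: [0.5, -0.3, 0.7]
gripper_width: 0.2
grasp_force: 0.0
```

Emit:
carry_out(motion=[[0, 0, 0, 0, 0, 0, -1], [0, 0, 0, 0, 0, 0, -1], [0, 0, 0, 0, 0, 0, -1], [0, 0, 0, 0, 0, 0, -1], [0, 0, 0, 0, 0, 0, -1]])

```text
clock: 14.02
position: [466.6, 25.4, 35.8]
ee_rot: [-0.201, 0.98, -0.0, -0.0]
contact_force: [-0.9, 0.1, 0.1]
gripper_width: -0.2
grasp_force: 0.0
```

Emit:
carry_out(motion=[[0, 0, 0, 0, 0, 0, -1], [0, 0, 0, 0, 0, 0, -1], [0, 0, 0, 0, 0, 0, -1], [0, 0, 0, 0, 0, 0, -1], [0, 0, 0, 0, 0, 0, -1]])

```text
clock: 14.65
position: [466.6, 25.4, 35.8]
ee_rot: [-0.201, 0.98, 0.0, 0.0]
contact_force: [-0.3, -0.3, 0.5]
gripper_width: -0.4
grasp_force: 0.0
```

Emit:
carry_out(motion=[[0, 0, 0, 0, 0, 0, -1], [0, 0, 0, 0, 0, 0, -1], [0, 0, 0, 0, 0, 0, -1], [0, 0, 0, 0, 0, 0, -1], [0, 0, 0, 0, 0, 0, -1]])

```text
clock: 15.28
position: [466.6, 25.4, 35.8]
ee_rot: [-0.201, 0.98, 0.0, -0.0]
contact_force: [-0.6, 0.8, -0.4]
gripper_width: -0.1
grasp_force: 0.0
```

Emit:
carry_out(motion=[[0, 0, 0, 0, 0, 0, -1], [0, 0, 0, 0, 0, 0, -1], [0, 0, 0, 0, 0, 0, -1], [0, 0, 0, 0, 0, 0, -1], [0, 0, 0, 0, 0, 0, -1]])

```text
clock: 15.9
position: [466.6, 25.4, 35.8]
ee_rot: [-0.201, 0.98, 0.0, 0.0]
contact_force: [-0.3, -0.3, -0.1]
gripper_width: -0.3
grasp_force: 0.0
```

```bash
python3 - <<'E'
from ang import *
# reject static clusters: track protrusion by difference with known arm/gutter angles
for i in range(16):
    t=read_state()["clock"];print(round(t,3),[o for o in spout(get_image("top")) if -3.15<o[0]<3.4])
E
python3 go.py
```

```text
15.9 [(-0.756, 121), (2.439, 277)]
15.95 [(-0.751, 105), (2.438, 276)]
16.0 [(-0.734, 94), (2.44, 277)]
16.05 [(-0.928, 39), (-0.623, 68), (2.44, 277)]
16.1 [(-0.899, 58), (-0.56, 61), (2.44, 277)]
16.15 [(-0.862, 81), (-0.489, 61), (2.436, 275)]
16.2 [(-0.83, 101), (-0.419, 60), (2.439, 277)]
16.25 [(-0.782, 128), (-0.342, 59), (2.438, 276)]
16.3 [(-0.772, 133), (-0.269, 57), (2.436, 275)]
16.35 [(-0.772, 133), (-0.199, 57), (2.438, 276)]
16.4 [(-0.772, 133), (-0.127, 56), (2.441, 278)]
16.45 [(-0.772, 133), (-0.05, 54), (2.439, 277)]
16.5 [(-0.774, 132), (0.011, 54), (2.441, 278)]
16.55 [(-0.772, 133), (0.081, 53), (2.444, 280)]
16.6 [(-0.774, 132), (0.153, 55), (2.436, 275)]
16.65 [(-0.774, 132), (0.223, 56), (2.439, 277)]
t 16.7 pos [466.6  25.4  35.8] x [-0.92  -0.393 -0.   ] y [-0.393  0.92   0.   ] z [ 0.  0. -1.] F [-0.8 -0.3  0.2] w 0.11459282678163105
```

Emit:
carry_out(motion=[[0, 0, 0, 0, 0, 0, -1], [0, 0, 0, 0, 0, 0, -1], [0, 0, 0, 0, 0, 0, -1], [0, 0, 0, 0, 0, 0, -1], [0, 0, 0, 0, 0, 0, -1]])

```text
clock: 17.32
position: [466.6, 25.4, 35.8]
ee_rot: [-0.201, 0.98, 0.0, 0.0]
contact_force: [0.5, -0.5, 0.3]
gripper_width: 0.0
grasp_force: 0.0
```

Emit:
carry_out(motion=[[0, 0, 0, 0, 0, 0, -1], [0, 0, 0, 0, 0, 0, -1], [0, 0, 0, 0, 0, 0, -1], [0, 0, 0, 0, 0, 0, -1], [0, 0, 0, 0, 0, 0, -1]])

```text
clock: 17.95
position: [466.6, 25.4, 35.8]
ee_rot: [-0.201, 0.98, 0.0, -0.0]
contact_force: [0.1, 0.3, 0.2]
gripper_width: 0.5
grasp_force: 0.0
```

Emit:
carry_out(motion=[[0, 0, 0, 0, 0, 0, -1], [0, 0, 0, 0, 0, 0, -1], [0, 0, 0, 0, 0, 0, -1], [0, 0, 0, 0, 0, 0, -1], [0, 0, 0, 0, 0, 0, -1]])

```text
clock: 18.58
position: [466.6, 25.4, 35.8]
ee_rot: [-0.201, 0.98, 0.0, 0.0]
contact_force: [0.1, 0.3, -0.0]
gripper_width: 0.2
grasp_force: 0.0
```

Emit:
carry_out(motion=[[0, 0, 0, 0, 0, 0, -1], [0, 0, 0, 0, 0, 0, -1], [0, 0, 0, 0, 0, 0, -1], [0, 0, 0, 0, 0, 0, -1], [0, 0, 0, 0, 0, 0, -1]])

```text
clock: 19.2
position: [466.6, 25.4, 35.8]
ee_rot: [-0.201, 0.98, -0.0, -0.0]
contact_force: [-0.6, 0.1, -0.6]
gripper_width: -0.0
grasp_force: 0.0
```

Emit:
carry_out(motion=[[0, 0, 0, 0, 0, 0, -1], [0, 0, 0, 0, 0, 0, -1], [0, 0, 0, 0, 0, 0, -1], [0, 0, 0, 0, 0, 0, -1]])

```text
clock: 19.7
position: [466.6, 25.4, 35.8]
ee_rot: [-0.201, 0.98, 0.0, 0.0]
contact_force: [0.4, 0.0, -0.3]
gripper_width: -0.2
grasp_force: 0.0
```

```bash
cat > wait.py <<'E'
from ang import *
T=[];A=[];TARGET=-0.75;LEAD=0.11
for i in range(70):
    t=read_state()["clock"];o=spout(get_image("top"))
    c=[x[0] for x in o if -2.3<x[0]<-1.2 and 35<x[1]<90]
    if c: T.append(t);A.append(c[0])
    if len(T)>=6:
        p=np.polyfit(T,A,1);w=p[0]*0.975   # slight slowing
        ts=T[-1]+(TARGET-np.polyval(p,T[-1]))/w-LEAD
        now=t+0.05
        if now>=ts-0.025: break
print(np.round(T,2),A);print("w",w,"press at",ts,"now",read_state()["clock"],o)
E
python3 wait.py
```

```text
[19.95 20.   20.05 20.1  20.15 20.2  20.25 20.3  20.35 20.4  20.45 20.5
 20.55 20.6  20.65 20.7  20.75 20.8  20.85 20.9  20.95 21.   21.05 21.1
 21.15 21.2 ] [-2.285, -2.242, -2.194, -2.147, -2.107, -2.063, -2.018, -1.972, -1.93, -1.883, -1.838, -1.795, -1.75, -1.707, -1.662, -1.625, -1.584, -1.544, -1.505, -1.461, -1.418, -1.374, -1.333, -1.294, -1.251, -1.212]
w 0.8371466666666645 press at 21.6294494281348 now 21.65 [(-0.777, 136), (2.438, 276), (5.506, 136), (8.721, 276)]
```

Press now (contact is about 4.5 mm below).

Emit:
carry_out(motion=[[0, 0, 0, 0, 0, 6.5, -1], [0, 0, 0, 0, 0, 6.5, -1], [0, 0, 0, 0, 0, 6.5, -1]])

```text
clock: 22.02
position: [467.3, 25.4, 31.5]
ee_rot: [-0.201, 0.98, -0.0, 0.001]
contact_force: [-4.8, 0.2, 20.3]
gripper_width: 0.1
grasp_force: 9.8
```

```bash
python3 go.py; python3 - <<'E'
from ang import *
d=get_image("top");print(spout(d));a=white(d)
cv2.imwrite("pics/f1.png",cv2.resize(d["color"][140:260,210:330],None,fx=4.5,fy=4.5))
d=get_image("top");print(spout(d))
E
```

```text
t 22.025 pos [467.3  25.4  31.5] x [-0.919 -0.394 -0.001] y [-0.394  0.919 -0.001] z [ 0.001 -0.    -1.   ] F [-4.8  0.2 20.3] w 0.14022393578026715
[(-0.725, 98), (2.447, 274), (5.559, 98), (8.731, 274)]
[(-0.724, 98), (2.447, 274), (5.559, 98), (8.731, 274)]
```

View pics/f1.png

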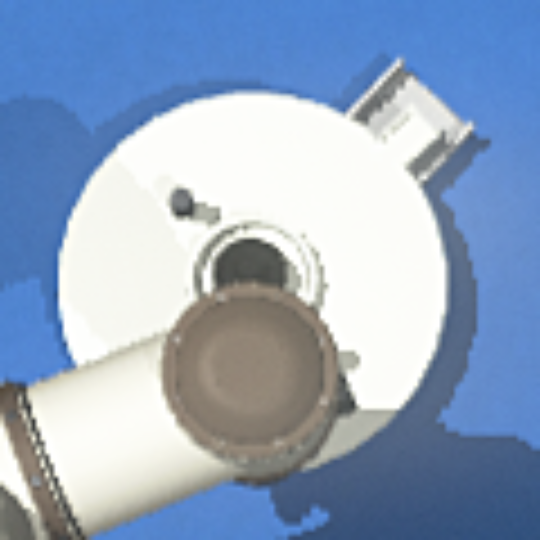

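The picture shows the spout at about (410,125), centred over the gutter (410,120), and the wheel at rest. The plug is in its ring at (250,262). Now I'll lift straight up.

Emit:
carry_out(motion=[[0, 0, 0, 0, 0, -6, -1], [0, 0, 0, 0, 0, -30, -1], [0, 0, 0, 0, 0, -70, -1], [0, 0, 0, 0, 0, -120, -1], [0, 0, 0, 0, 0, -120, -1]])

```text
clock: 22.75
position: [469.2, 26.2, 152.9]
ee_rot: [-0.201, 0.98, 0.001, 0.004]
contact_force: [-0.4, 0.3, 0.6]
gripper_width: -0.0
grasp_force: 0.0
```

```bash
python3 - <<'E'
from ang import *
for i in range(4):
    d=get_image("top");print(spout(d))
q=ray(d,(210+182/4.5,140+203/4.5),83)[0,:2]-C;print("post1 ang-90-gutter",np.arctan2(q[1],q[0])-np.pi/2+.75)
s=read_state();print(s["clock"],s["contact_force"]);print(job_done())
E
```

```text
[(-0.771, 94), (2.272, 291), (5.512, 94), (8.556, 291)]
[(-0.771, 94), (2.277, 288), (5.512, 94), (8.56, 288)]
[(-0.771, 94), (2.278, 287), (5.512, 94), (8.562, 287)]
[(-0.773, 95), (2.28, 288), (5.51, 95), (8.563, 288)]
post1 ang-90-gutter -0.007495814258526745
22.95 [-0.08342973 -0.74760812 -0.56214031]
the job is handed in; nothing more can be done
None
```

The job is handed in: the turntable ran free for over two turns, then a fingertip stopped it with the spout over the gutter (within about 0.03 rad), and it is at rest with the plug in its dish and the hand clear; a first flick missed, passing above the post without touching.

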